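# Dock the webcam stand in the desk shelf and lock it

### The job

Put the webcam stand in its place on the low desk shelf: keeping it upright, bring its foot in under the shelf with the mast running along the L-shaped slot, in from the front and then sideways to the slot's end inside the open lock ring, and stand it on the desk there. Then swing the lock ring's lever round to its locked mark, against the stop, so that the ring closes round the mast. Do not disturb the other things on the desk and shelf.

Things in the scene. Friction and masses are not known exactly. Their poses are not given: they have to be found in the camera images.
- stand: Loose webcam stand, 0.4 kg, 126 mm high: round foot (80 mm across, 12 mm thick), round steel mast (14 mm diameter, 12 to 98 mm above the underside), on top a box-shaped camera head, 30 mm along its own x, 60 mm along its y, 28 mm high (98 to 126 mm above the underside). Origin: centre of the foot's underside, on the mast's axis; z up the mast. Best held by the head, across the 30 mm.
- head (a point): centre of the stand's camera head, 112 mm above the stand's origin, same axes
- shelf: Low fixed aluminium shelf: plate 200 (x) by 320 mm (y), 8 mm thick, top 50 and underside 42 mm above the desk, on two side walls, open in front (-x) and behind. Origin on the desk under its centre; x from front to back, y left. L-shaped slot 24 mm wide through the plate: in from the front edge at y = -60 mm along x to x = 0, then along +y to its square end 12 mm past y = +10 mm.
- slot_mouth (a point): middle of the slot's open mouth at the shelf's front edge, at the plate's top (shelf frame: -100, -60, 50 mm); axes as the shelf's
- slot_corner (a point): middle of the slot's bend (shelf frame: 0, -60, 50 mm); axes as the shelf's
- ring_axis (a point): end place of the slot, on the lock ring's axis (shelf frame: 0, +10, 50 mm), at the plate's top; axes as the shelf's
- lock_ring (a joint): Angle of the captive black C-shaped ring round the slot's end (radius 19 in, 31 mm out, 13 mm high, gap 120 deg). 0 open: gap to shelf -y, lever to shelf +y. Grows counter-clockwise from above to 1.57, locked: lever to the front (-x), at a short dark line on the front edge and against a stop block (8 mm square, 14 high, 52 mm from the axis). Starts at 0 to 0.3; stays where left.
- lever_knob (a point): on the upright round knob at the end of the ring's lever, 35 mm above the plate (85 mm above the desk) and 85 mm from the ring's axis. The knob is 16 mm in diameter and stands from 2 to 50 mm above the plate. The lever's bar, 12 mm wide, lies 2 to 10 mm above the plate
- speaker: small round black desk loudspeaker, 80 mm across, 85 mm high; origin under its centre. Bystander
- mouse: computer mouse on the mouse pad, 100 x 60 x 36 mm; origin under its centre. Bystander
- mug: white mug with a handle, 80 mm across, 95 mm high; origin under its centre. Bystander
- drive: flat black portable drive, 115 x 78 x 16 mm; origin under its centre. Bystander
- note_block: block of paper notes on the shelf's top, 50 x 50 x 25 mm; origin under its centre. Bystander
- usb_stick: memory stick lying on the shelf's top behind the ring, 18 x 58 x 9 mm; origin under its centre. Bystander
- remote: black remote control lying on the desk, 45 x 150 x 18 mm; origin under its centre. Bystander
Not all that is in view belongs to the job. What is shaped like the stand but pink is not meant.

How it is judged:
By the outcome, as a careful person would: the job done as asked, in the order asked, and still so for the second after the job is handed in, with the robot touching nothing.
It also fails if it takes over 64 s, if anything falls off the work surface, if the arm or the gripper's body presses on something with over 40 N, if the wrist force passes 120 N, or if a joint passes its speed limit or range.

### The arm

A 7-joint arm with a two-finger parallel gripper is mounted at the origin on the work surface. World frame = base frame: x ahead of the robot, y to its left, z up, the work surface at z = 0. Lengths are in m, angles in rad, forces in N, time in s.
With the tool pointing down it reaches from about 0.35 to 0.9 m from the base axis. Payload 8.1 kg.
Tool frame: the origin (TCP) lies at the very end of the fingers, on their centre line; the grasp point (between the pads) lies 19 mm behind it; z points along the fingers, y is the line along which they close (so a half turn about z gives the same grasp; the last joint's range is limited). The gripper opens to 92 mm and grips with 3 to 60 N. Pads are 19 mm wide; open, the fingers measure 130 mm over their backs; the gripper's body (75 mm by 190 mm) begins 47 mm behind the grasp point.
Start: joints at [-1.244, 0.434, 0.025, 1.573, -0.012, 1.134, -0.075], TCP at [0.26, 0.568, 0.227] pointing down, gripper open.
Joint ranges: [-2.62, 2.62], [-0.44, 2.09], [-1.27, 1.32], [0.08, 2.57], [-1.32, 4.46], [0.12, 2], [-2.74, 2.74]. Speed limits (rad/s): [2.22, 2.22, 3.01, 3.01, 3.14, 3.14, 3.14].

### API

Orientations are given as a rotation vector (axis times angle).
In Python, from cell import observe, get_image, sign_off, find_in, trace, place_of gives the robot as it stands. The module is installed in compiled form; this text tells all that it offers.
- The arm moves only by the shell command python3 -m handwheel 'ROWS' [OPENING] [FORCE]. ROWS is JSON, a list of rows, each a list of 6 numbers: the shift along the tool's x, y, z each as a share of 0.02 m, from -1 to 1, then the turn, a rotation vector about the tool's x, y, z each as a share of 4 degrees, from -1 to 1. A call has 1 to 8 rows; each row shifts and turns the commanded pose from where the row before left it, along the tool's axes as they then stand; what a row does not reach is not made up. A row lasts 1/12 s, in which the tool goes at most 41.7 mm and 7.16 degrees, less where a joint would pass 70% of its speed; a pose out of reach is approached as far as the arm can. A call with a number of a shift or a turn outside -1 to 1 is refused whole. A call with a gripper value outside its range is refused whole. OPENING is the opening, from 0 (shut) to 1 (fully open), set as the call begins (- or left out, the last holds). The fingers move at their own pace and stop on an object; FORCE is the grip in N (left out, the last holds). Time passes only in rows, so rows that do not move let the fingers close. It gives the time, the measured TCP pose, the force, the opening and the grip force at its end, in the units of the state.
- observe(): the state, without advancing time (a new reading comes with each control period).
- get_image(name): name is "side" or "top" or "wrist"; returns a dict with "image" (384x512x3 uint8, red, green, blue), "fx", "fy", "cx", "cy" (pixels), "position" and "orientation" of the camera in the world. Camera axes: x right, y down, z forward; pixel columns grow to the right and rows downward; lengths in m; the calibration is good to about 2 mm. A picture is of the moment at which its call begins. There is no depth.
- sign_off(): hands the job in; it is judged then, once.
Trained networks look in the newest picture that a camera, given by its name, has taken for a name from the list of things; names that differ only in an ending like _2 or _b are one class to them, and where a whole thing is asked for, a point or a joint stands for the part that bears it (a point fixed in the world has none). Each returns a list of dicts, best first, with "score" (0 to 1); they miss things now and then, are a little off and sometimes report something else, mostly with a low value. They report only what shows in the picture. A call takes as long as a camera call. They do not tell look-alikes from the thing itself.
- find_in(label, camera): "rect" ([centre column, centre row, width, height] as shares, 0 to 1, of the picture: columns of its width, rows of its height, round what is visible of it).
- trace(label, camera): "region" (384x512 bool, what is visible of it) and "rect" ([centre column, centre row, width, height] as shares, 0 to 1, of the picture: columns of its width, rows of its height, round what is visible of it).
- place_of(label, camera): "point" ([column, row] as shares, 0 to 1, of the picture: columns of its width, rows of its height: a listed point, or the origin of a listed thing).
The state is a dict: "clock": time; "joints": joint angles; "dq": joint speeds; "joint_efforts": joint torques, N m; "position": TCP position; "ee_rot": TCP orientation; "force": force on the tool from outside, world axes, zero at the start; "ft_torque": the same for the moment, N m; "width": opening from 0.0 (shut) to 1.0 (fully open); "gripper_force": force on a finger pad.
Only numpy, scipy, OpenCV 4.12 (cv2) and the standard library are available. Lean on these libraries where they do the work, as an engineer would, in place of code of your own. Each camera call takes 0.05 s, during which the arm holds its last target. There are 200 camera calls.

## Working session

There is one attempt and no reset: what is moved stays moved. The work goes in short steps, Python scripts to look and compute and a shell command to move; the robot and the scene stay as the last step left them, time stands still between calls to the robot, and variables do not carry over. Pictures are saved under pics/ and viewed, at most 10 in all, crops included, and the job is handed in when it is done.

```bash
mkdir -p pics
cat > h.py <<'E'
import numpy as np, cv2
from scipy.spatial.transform import Rotation as R
from cell import observe, get_image, sign_off, find_in, trace, place_of
def rot(o):
    o=np.array(o,float)
    if o.shape==(3,3): return o
    return R.from_rotvec(o).as_matrix() if o.size==3 else R.from_quat(o).as_matrix()
def ray(im,p):
    d=np.array([(p[0]-im['cx'])/im['fx'],(p[1]-im['cy'])/im['fy'],1.]);return np.array(im['position']),rot(im['orientation'])@d
def onz(im,p,z):
    o,d=ray(im,p);return o+d*(z-o[2])/d[2]
def proj(im,X):
    c=rot(im['orientation']).T@(np.array(X)-np.array(im['position']));return np.array([im['fx']*c[0]/c[2]+im['cx'],im['fy']*c[1]/c[2]+im['cy']])
def tri(a,pa,b,pb):
    o1,d1=ray(a,pa);o2,d2=ray(b,pb);t=np.linalg.lstsq(np.c_[d1,-d2],o2-o1,rcond=None)[0]
    x,y=o1+d1*t[0],o2+d2*t[1];return (x+y)/2,np.linalg.norm(x-y)
def px(p): return np.array(p)*[512,384]
E
python3 - <<'E'
from h import *
np.set_printoptions(precision=3,suppress=True)
ims={}
for c in('side','top'):
    ims[c]=get_image(c);cv2.imwrite(f'pics/{c}0.png',cv2.cvtColor(ims[c]['image'],cv2.COLOR_RGB2BGR))
    print(c,ims[c]['position'],ims[c]['orientation'],ims[c]['fx'])
for l,z in [('stand',0),('head',.112),('shelf',0),('slot_mouth',.05),('slot_corner',.05),('ring_axis',.05),('lever_knob',.085),('speaker',0),('mouse',0),('mug',0),('drive',0),('note_block',.05),('usb_stick',.05),('remote',0)]:
    for c in ims:
        for r in place_of(l,c)[:3]:
            if r['score']>.2: p=px(r['point']);print(l,c,round(r['score'],2),p,onz(ims[c],p,z))
s=observe();print(s)
E
```

```text
side [-0.183 -0.783  1.121] [-2.25   0.872 -0.328] 392.1335445647369
top [ 0.293 -0.054  1.111] [-2.131  2.154 -0.206] 353.44134607455584
stand side 0.74 [318.003 253.594] [ 0.47  -0.355  0.   ]
stand side 0.74 [267.52  304.704] [ 0.215 -0.376  0.   ]
stand side 0.67 [288.41  202.598] [ 0.56  -0.125  0.   ]
stand top 0.88 [348.518 280.819] [ 0.217 -0.385  0.   ]
stand top 0.84 [336.282 199.718] [ 0.471 -0.361  0.   ]
stand top 0.74 [259.891 174.106] [ 0.557 -0.118  0.   ]
head side 0.98 [289.28  178.982] [ 0.57  -0.113  0.112]
head side 0.94 [321.997 232.819] [ 0.473 -0.354  0.112]
head side 0.87 [271.002 286.81 ] [ 0.221 -0.383  0.112]
head top 0.93 [345.907 192.384] [ 0.474 -0.36   0.112]
head top 0.83 [361.779 287.117] [ 0.207 -0.388  0.112]
head top 0.71 [257.382 164.89 ] [ 0.558 -0.105  0.112]
shelf side 0.96 [249.907 166.118] [0.587 0.126 0.   ]
shelf side 0.22 [351.283 294.989] [ 0.43  -0.528  0.   ]
shelf top 0.9 [181.811 166.003] [0.586 0.134 0.   ]
slot_mouth side 0.69 [235.878 176.717] [0.473 0.077 0.05 ]
slot_mouth side 0.52 [145.92  168.883] [0.24  0.354 0.05 ]
slot_mout
[... 1174 characters left out ...]
.242 0.05 ]
remote side 0.68 [257.792 164.198] [0.619 0.112 0.   ]
remote side 0.54 [188.211 183.206] [0.34  0.219 0.   ]
remote top 0.68 [198.093 162.586] [0.597 0.081 0.   ]
remote top 0.57 [147.61  243.418] [0.339 0.235 0.   ]
{'clock': 1.5, 'joints': array([-1.244,  0.434,  0.025,  1.573, -0.012,  1.134, -0.075]), 'dq': array([-0.   , -0.   ,  0.   ,  0.001,  0.001,  0.002, -0.001]), 'joint_efforts': array([  0.   , -66.766,   0.984, -31.481,  -0.061,   0.033,   0.   ]), 'position': array([0.26 , 0.568, 0.227]), 'ee_rot': array([0.67 , 3.069, 0.   ]), 'force': array([-0.362, -0.537, -0.33 ]), 'ft_torque': array([ 0.034, -0.045, -0.042]), 'gripper_force': 0.0, 'width': 0.9973294596517221}
```

Run:
```python
import cv2
t=cv2.imread('pics/top0.png');s=cv2.imread('pics/side0.png')
cv2.imwrite('pics/t1.png',cv2.resize(t,(800,600),interpolation=cv2.INTER_CUBIC))
a=cv2.resize(s[150:330,200:420],None,fx=3.3,fy=3.3,interpolation=cv2.INTER_CUBIC)
cv2.imwrite('pics/s1.png',a)
```

```text
(no output)
```

View pics/t1.png

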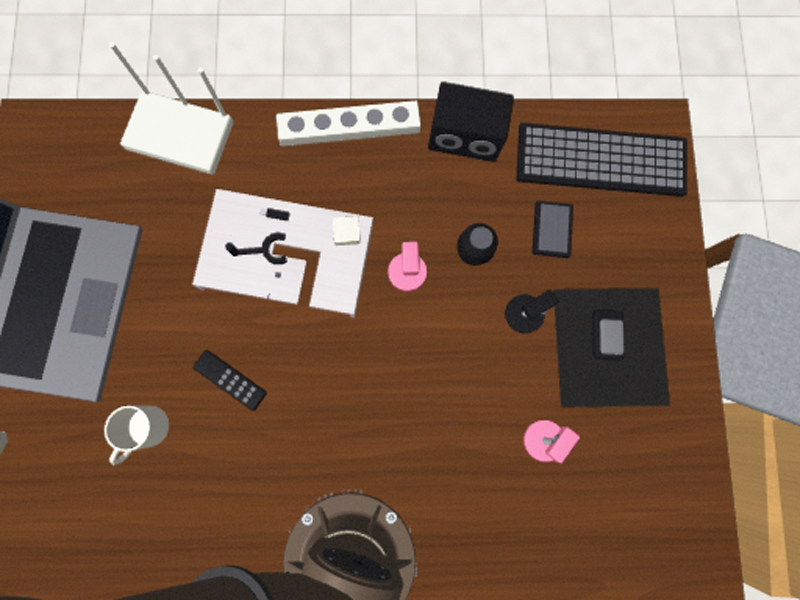

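View pics/s1.png

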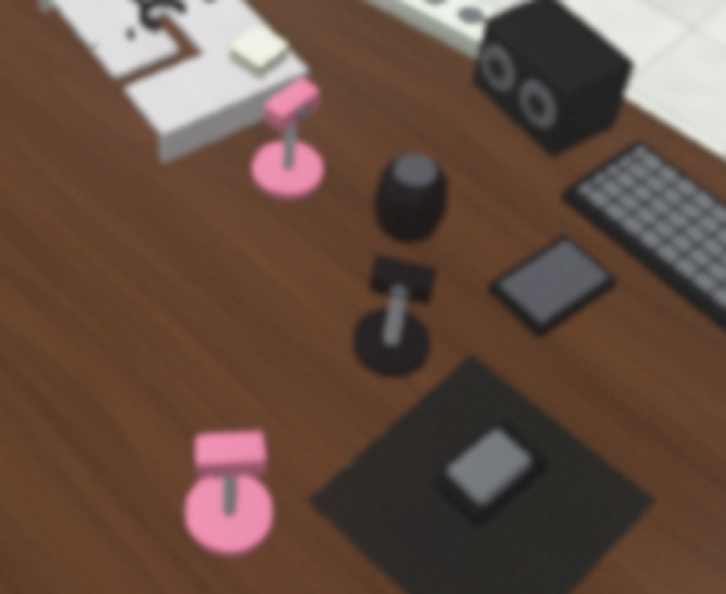

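The three stand-shaped things in the top picture (512 px scale) are two pink ones at (260,172) and (348,282) and a black one at (336,200). The black one is the stand, because pink is excluded and the crop confirms its black foot, steel mast and black head. The white shelf has its slot mouth at about (194,193), the ring at (175,160) and the knob at (148,158). Next I fit the poses to the picture regions.

```bash
cat > fit.py <<'E'
from h import *
from scipy.optimize import minimize
S=4
def T(p,P):
    c,s=np.cos(p[2]),np.sin(p[2]);P=np.array(P,float)
    return np.c_[p[0]+c*P[:,0]-s*P[:,1],p[1]+s*P[:,0]+c*P[:,1],P[:,2]]
def draw(im,polys,hull):
    m=np.zeros((384*2,512*2),np.uint8)
    for W in polys:
        q=np.array([proj(im,w) for w in W])*2+.5
        if hull:q=cv2.convexHull(q.astype(np.float32))[:,0]
        cv2.fillPoly(m,[np.round(q*16).astype(np.int32)],255,cv2.LINE_AA,4)
    return cv2.resize(m,(512,384),interpolation=cv2.INTER_AREA)/255.
def fit(ims,masks,model,p0,hull=True,step=(.008,.008,.1)):
    def cost(p):
        t=0
        for im,m in zip(ims,masks):
            a=draw(im,[T(p,P) for P in model],hull);t+=1-np.minimum(a,m).sum()/np.maximum(a,m).sum()
        return t
    p0=np.array(p0,float);sx=np.vstack([p0]+[p0+np.eye(3)[i]*step[i] for i in range(3)])
    r=minimize(cost,p0,method='Nelder-Mead',options=dict(initial_simplex=sx,xatol=1e-4,fatol=1e-5));return r.x,r.fun
PL=[[(-.1,.16,.05),(.1,.16,.05),(.1,-.16,.05),(-.1,-.16,.05),(-.1,-.072,.05),(.012,-.072,.05),(.012,.022,.05),(-.012,.022,.05),(-.012,-.048,.05),(-.1,-.048,.05)]]
BOX=[[(x,y,z) for x in(-.015,.015) for y in(-.03,.03) for z in(.098,.126)]]
E
python3 - <<'E'
from fit import *
np.set_printoptions(precision=4,suppress=True)
t,s=get_image('top'),get_image('side')
# shelf plate: bright in top picture, closed over the small dark things by the ring
M=[]
for im,c,b in((t,[200,160],.0),(s,[0,0],0)):
    a=im['image'].min(2)>165;n,l,st,ce=cv2.connectedComponentsWithStats(a.astype(np.uint8));
    X=onz if 0 else None
    q=proj(im,[.55,.18,.05]).astype(int);lab=l[q[1]-3:q[1]+4,q[0]-3:q[0]+4];k=np.bincount(lab[lab>0]).argmax();M.append((l==k).astype(float));print('px',(l==k).sum())
print('shelf top',fit([t],M[:1],PL,[.586,.13,-.17],False));print('shelf side',fit([s],M[1:],PL,[.586,.13,-.17],False))
print('both',fit([t,s],M,PL,[.586,.13,-.17],False))
H=[]
for im,c in((t,'top'),(s,'side')):
    g=[r for r in trace('head',c)];g=min(g,key=lambda r:np.linalg.norm(px(r['rect'][:2])-proj(im,[.472,-.358,.112])));H.append(g['region'].astype(float));print(g['score'],px(g['rect'][:2]),g['region'].sum())
for y in(0,.8,1.6,2.4): print('head',fit([t,s],H,BOX,[.472,-.358,y],True,(.01,.01,.3)))
for r in place_of('lever_knob','top')[:2]:print('knob',r,onz(t,px(r['point']),.085))
E
```

```text
px 5642
px 672
shelf top (array([ 0.5923,  0.1271, -0.1958]), np.float64(0.09633148920618506))
shelf side (array([ 0.5895,  0.1307, -0.1345]), np.float64(0.7308477628763894))
both (array([ 0.5924,  0.1275, -0.1947]), np.float64(0.832938553435339))
0.8 [338.8928 197.3376] 646
0.73 [320.7168 244.5312] 619
head (array([ 0.4643, -0.3556,  0.6618]), np.float64(1.2504300703257745))
head (array([ 0.4636, -0.3566,  0.7255]), np.float64(1.2500002559938725))
head (array([ 0.4643, -0.3571,  0.6888]), np.float64(1.2479905492868095))
head (array([ 0.4663, -0.3552,  3.5381]), np.float64(1.261739414906256))
knob {'point': [0.2922, 0.4073], 'score': 0.83} [0.5935 0.2157 0.085 ]
```

```bash
cat >> fit.py <<'E'
an=np.linspace(0,2*np.pi,32)[:-1]
def cyl(r,a,b): return [(r*np.cos(q),r*np.sin(q),z) for q in an for z in(a,b)]
STAND=BOX+[cyl(.04,0,.012),cyl(.007,.012,.098)]
E
python3 - <<'E'
from fit import *
np.set_printoptions(precision=4,suppress=True)
t,s=get_image('top'),get_image('side')
q=proj(s,[.55,.18,.05]).astype(int);print(q,s['image'][q[1]-2:q[1]+2,q[0]])
for th in(130,145,155):
    a=(s['image'].min(2)>th).astype(np.uint8);n,l=cv2.connectedComponents(a);lab=l[q[1]-3:q[1]+4,q[0]-3:q[0]+4]
    k=np.bincount(lab[lab>0]).argmax();m=(l==k);print(th,m.sum(),draw(s,[T([.5923,.1271,-.1958],PL[0])],False).sum())
    if m.sum()<9000: print(fit([s],[m.astype(float)],PL,[.592,.127,-.195],False))
H=[]
for im,c in((t,'top'),(s,'side')):
    g=min(trace('stand',c),key=lambda r:np.linalg.norm(px(r['rect'][:2])-proj(im,[.472,-.358,.05])));H.append(g['region'].astype(float));print(g['score'],px(g['rect'][:2]),g['region'].sum())
for y in(-1,0,.6,1.2): print('stand',fit([t,s],H,STAND,[.472,-.358,y],True,(.01,.01,.3)))
E
```

```text
[234 154] [[224 223 224]
 [226 224 225]
 [225 223 225]
 [224 223 224]]
130 2623 2500.7764705882355
(array([ 0.5888,  0.1242, -0.1921]), np.float64(0.14188572896987772))
145 722 2500.7764705882355
(array([ 0.59  ,  0.1328, -0.0762]), np.float64(0.7143647729130769))
155 701 2500.7764705882355
(array([ 0.5896,  0.1315, -0.1038]), np.float64(0.72240362705255))
0.66 [340.3264 200.1024] 631
0.92 [318.3616 246.7584] 611
stand (array([ 0.4683, -0.3578,  0.5593]), np.float64(0.21058446510423812))
stand (array([ 0.4678, -0.3573,  0.5526]), np.float64(0.21154085554636082))
stand (array([ 0.4683, -0.3577,  0.559 ]), np.float64(0.21060902278200144))
stand (array([ 0.4683, -0.358 ,  0.558 ]), np.float64(0.21100383410295742))
```

```bash
python3 -m handwheel '[[0,0,0,0,0,1],[0,0,0,0,0,1],[0,0,0,0,0,1],[0,0,0,0,0,1],[0,0,0,0,0,1],[0,0,0,0,0,1],[0,0,0,0,0,1],[0,0,0,0,0,1]]' 1
python3 -m handwheel '[[-1,-0.35,0,0,0,0.35],[-1,-0.35,0,0,0,0],[-1,-0.35,0,0,0,0],[-1,-0.35,0,0,0,0],[-1,-0.35,0,0,0,0],[-1,-0.35,0,0,0,0],[-1,-0.35,0,0,0,0],[-1,-0.35,0,0,0,0]]'
python3 -m handwheel '[[-1,-0.35,0,0,0,0],[-1,-0.35,0,0,0,0],[-1,-0.35,0,0,0,0],[-1,-0.35,0,0,0,0],[-1,-0.35,0,0,0,0],[-1,-0.35,0,0,0,0],[-1,-0.35,0,0,0,0],[-1,-0.35,0,0,0,0]]'
```

```text
clock: 2.62
position: [0.2604, 0.5682, 0.2268]
ee_rot: [1.495, 2.763, 0.0]
force: [0.4, -0.1, 0.4]
width: 0.999
gripper_force: 0.0
clock: 3.28
position: [0.2983, 0.4019, 0.2269]
ee_rot: [-1.524, -2.747, -0.001]
force: [-0.5, -0.1, 0.6]
width: 0.999
gripper_force: 0.0
clock: 3.95
position: [0.3355, 0.2365, 0.2269]
ee_rot: [-1.524, -2.747, -0.001]
force: [0.7, 0.3, 0.3]
width: 1.001
gripper_force: 0.0
```

```bash
python3 -m handwheel '[[-1,-0.35,0,0,0,0],[-1,-0.35,0,0,0,0],[-1,-0.35,0,0,0,0],[-1,-0.35,0,0,0,0],[-1,-0.35,0,0,0,0],[-1,-0.35,0,0,0,0],[-1,-0.35,0,0,0,0],[-1,-0.35,0,0,0,0]]' >/dev/null
python3 -m handwheel '[[-1,-0.35,0,0,0,0],[-1,-0.35,0,0,0,0],[-1,-0.35,0,0,0,0],[-1,-0.35,0,0,0,0],[-1,-0.35,0,0,0,0],[-1,-0.35,0,0,0,0],[-1,-0.35,0,0,0,0],[-1,-0.35,0,0,0,0]]' >/dev/null
python3 -m handwheel '[[-1,-0.35,0,0,0,0],[-1,-0.35,0,0,0,0],[-1,-0.35,0,0,0,0],[-1,-0.35,0,0,0,0],[-1,-0.35,0,0,0,0],[-1,-0.35,0,0,0,0],[-1,-0.35,0,0,0,0],[-1,-0.35,0,0,0,0]]' >/dev/null
python3 -m handwheel '[[-1,-0.35,0,0,0,0],[-1,-0.35,0,0,0,0],[-1,-0.35,0,0,0,0],[0,0,0,0,0,0]]'
python3 - <<'E'
from fit import *
np.set_printoptions(precision=4,suppress=True)
w=get_image('wrist');cv2.imwrite('pics/w1.png',cv2.cvtColor(w['image'],cv2.COLOR_RGB2BGR))
print(w['position'],w['orientation'],w['fx'])
for l,z in(('head',.112),('stand',0)):
    for r in place_of(l,'wrist')[:2]:print(l,r['score'],px(r['point']),onz(w,px(r['point']),z))
g=trace('stand','wrist')
if g:
    m=g[0]['region'].astype(float);print(g[0]['score'],m.sum());print(fit([w],[m],STAND,[.468,-.358,.56],True,(.01,.01,.2)))
E
```

```text
clock: 6.28
position: [0.4609, -0.3247, 0.227]
ee_rot: [1.527, 2.743, -0.004]
force: [-0.4, -0.9, 0.0]
width: 0.998
gripper_force: 0.0
[ 0.4209 -0.2619  0.3851] [2.7579 0.7854 0.1109] 284.43013677343976
head 0.74 [252.0064 213.8112] [ 0.4681 -0.3564  0.112 ]
head 0.74 [  0.     100.3008] [ 0.2141 -0.3831  0.112 ]
stand 0.94 [414.976   67.6992] [ 0.5596 -0.1204  0.    ]
stand 0.92 [78.4896 99.9168] [ 0.2154 -0.379   0.    ]
0.9 3527.0
(array([ 0.4673, -0.3577,  0.5482]), np.float64(0.0633692650408404))
```

View pics/w1.png

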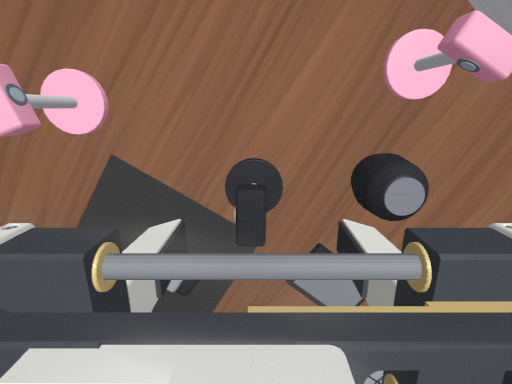

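The wrist picture shows the black head at (252,215) between the open fingers, with the pink stands well away at (75,100) and (418,65). The fit agrees with the earlier one to within 1–2 mm. Next I go down and grip.

```bash
python3 -m handwheel '[[-0.8,-0.3,0,0,0,0],[-0.76,-0.29,0,0,0,0],[0,0,1,0,0,0],[0,0,1,0,0,0],[0,0,1,0,0,0],[0,0,1,0,0,0],[0,0,1,0,0,0],[0,0,1,0,0,0]]' 
python3 -m handwheel '[[0,0,0.55,0,0,0],[0,0,0,0,0,0]]'
python3 -m handwheel '[[0,0,0,0,0,0],[0,0,0,0,0,0],[0,0,0,0,0,0],[0,0,0,0,0,0],[0,0,0,0,0,0],[0,0,0,0,0,0],[0,0,0,0,0,0]]' 0.2 25
```

```text
clock: 7.15
position: [0.4679, -0.3518, 0.106]
ee_rot: [-1.521, -2.749, -0.001]
force: [0.3, -1.0, 0.3]
width: 0.997
gripper_force: 0.0
clock: 7.32
position: [0.4667, -0.3512, 0.0938]
ee_rot: [-1.52, -2.745, -0.001]
force: [0.4, 0.7, -0.3]
width: 1.001
gripper_force: 0.0
clock: 7.9
position: [0.4676, -0.3534, 0.096]
ee_rot: [1.524, 2.747, 0.0]
force: [0.1, -0.1, -0.5]
width: 0.541
gripper_force: 0.0
```

```bash
python3 -m handwheel '[[-0.2,0,0,0,0,0],[0,0,0,0,0,0],[0,0,0,0,0,0],[0,0,0,0,0,0],[0,0,0,0,0,0],[0,0,0,0,0,0]]' 0.2 25
python3 -m handwheel '[[0,0,-0.3,0,0,0],[0,0,-0.3,0,0,0],[0,0,0,0,0,0]]'
```

```text
clock: 8.4
position: [0.4694, -0.3571, 0.0957]
ee_rot: [1.524, 2.747, -0.001]
force: [-0.9, -1.5, -1.1]
width: 0.321
gripper_force: 24.9
clock: 8.65
position: [0.4699, -0.3567, 0.1087]
ee_rot: [1.523, 2.747, 0.001]
force: [0.0, -0.2, -4.9]
width: 0.328
gripper_force: 24.9
```

```bash
python3 -m handwheel '[[0.3,0.14,0,0,0,0],[0.7,0.32,0,0,0,0],[1,0.46,0,0,0,0],[1,0.46,0,0,0,0],[1,0.46,0,0,0,0],[1,0.46,0,0,0,0],[1,0.46,0,0,0,0],[1,0.46,0,0,0,0]]' 0.2 40
python3 -m handwheel '[[1,0.46,0,0,0,0],[1,0.46,0,0,0,0],[1,0.46,0,0,0,0],[1,0.46,0,0,0,0],[1,0.46,0,0,0,0],[1,0.46,0,0,0,0],[1,0.46,0,0,0,0],[1,0.46,0,0,0,0]]' >/dev/null
python3 -m handwheel '[[1,0.46,0,0,0,0],[1,0.46,0,0,0,0],[1,0.46,0,0,0,0],[1,0.46,0,0,0,0],[0.7,0.33,0,0,0,0],[0.3,0.15,0,0,0,0],[0,0,0,0,0,0],[0,0,0,0,0,0]]'
python3 - <<'E'
from fit import *
np.set_printoptions(precision=4,suppress=True)
ob=observe();print(ob['position'],ob['ee_rot'],ob['width'])
w,s=get_image('wrist'),get_image('side')
for n,i in(('w2',w),('s2',s)):cv2.imwrite(f'pics/{n}.png',cv2.cvtColor(i['image'],cv2.COLOR_RGB2BGR))
for l,z in(('slot_mouth',.05),('slot_corner',.05),('ring_axis',.05),('lever_knob',.085),('stand',.012),('head',.124)):
    for c,i in(('wrist',w),('side',s)):
        for r in place_of(l,c)[:1]:print(l,c,round(r['score'],2),px(r['point']),onz(i,px(r['point']),z))
P=T([.591,.1265,-.195],PL[0])
v=w['image'].copy();cv2.polylines(v,[np.round([proj(w,p) for p in P]).astype(np.int32)],True,(255,0,0),1)
u=s['image'].copy();cv2.polylines(u,[np.round([proj(s,p) for p in P]).astype(np.int32)],True,(255,0,0),1)
u=cv2.resize(u[90:250,130:343],(512,384),interpolation=cv2.INTER_CUBIC)
o=cv2.resize(np.hstack([v,u]),(800,300),interpolation=cv2.INTER_AREA);o=np.vstack([cv2.resize(v,(720,540))]);cv2.imwrite('pics/w2o.png',o[:,:,::-1])
cv2.imwrite('pics/s2o.png',cv2.resize(u,(720,540))[:,:,::-1])
E
```

```text
clock: 9.32
position: [0.4495, -0.2021, 0.1076]
ee_rot: [-1.523, -2.747, -0.001]
force: [0.3, 0.2, -4.4]
width: 0.324
gripper_force: 39.9
clock: 10.65
position: [0.414, 0.0799, 0.1077]
ee_rot: [1.523, 2.748, -0.0]
force: [0.7, -0.3, -4.8]
width: 0.323
gripper_force: 39.9
[0.414  0.0799 0.1077] [ 1.5228  2.7478 -0.0002] 0.3231946535022737
slot_mouth wrist 0.68 [336.5888 240.3072] [0.4834 0.0855 0.05  ]
slot_mouth side 0.95 [236.0832 177.216 ] [0.472  0.0748 0.05  ]
slot_corner side 0.77 [255.3856 163.6992] [0.5781 0.0808 0.05  ]
ring_axis wrist 0.7 [478.1056 257.7024] [0.5949 0.1361 0.05  ]
ring_axis side 0.58 [248.6784 155.9808] [0.589  0.1337 0.05  ]
lever_knob wrist 0.51 [263.3216 185.3952] [0.4011 0.1012 0.085 ]
lever_knob side 0.63 [236.8    138.7008] [0.5984 0.2174 0.085 ]
stand wrist 0.81 [260.3008 185.5104] [0.4098 0.0832 0.012 ]
stand side 0.84 [268.8    306.3168] [ 0.2101 -0.3865  0.012 ]
head wrist 0.6 [258.816  244.1856] [0.4109 0.0804 0.124 ]
head side 0.91 [223.2832 169.1136] [0.4194 0.0799 0.124 ]
```

View pics/w2o.png

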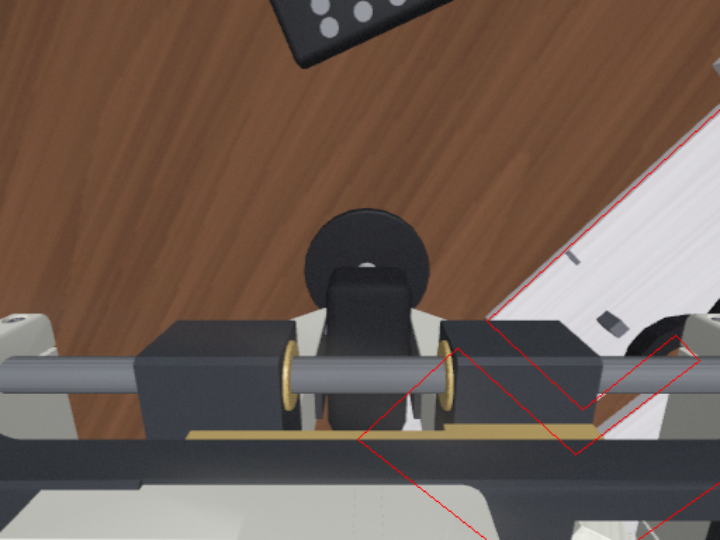

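View pics/s2o.png

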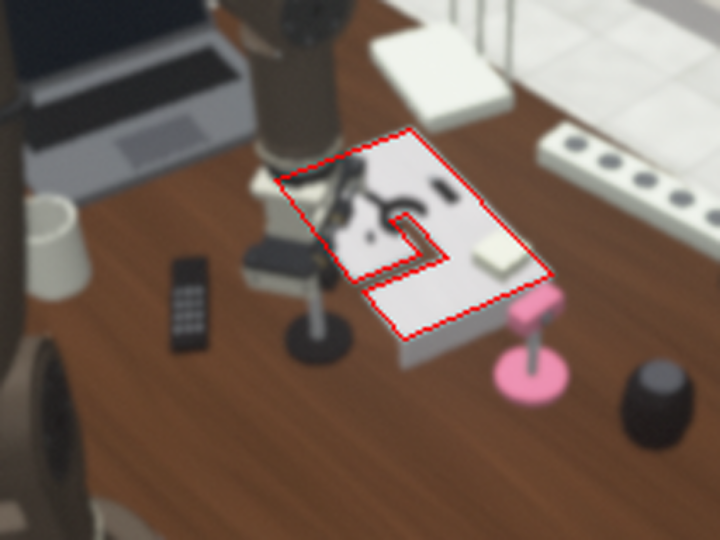

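The overlay of the fitted shelf outline lies on the plate in both pictures: mouth corner at (488,318) in the wrist view, and slot on slot in the side view. The stand hangs upright with its foot at (367,268). I measure the mast's offset from the TCP before going in.

Run:
```python
from fit import *
np.set_printoptions(precision=4,suppress=True)
w=get_image('wrist');ob=observe()
win=np.zeros((384,512));win[:222]=1
g=max(trace('stand','wrist'),key=lambda r:r['region'][150:222,215:310].sum());m=g['region']*win
print(ob['position'],m.sum())
def go(model,m,p0,win,hull,step):
    def cost(p):
        a=draw(w,[T(p,P) for P in model],hull)*win;return 1-np.minimum(a,m).sum()/np.maximum(a,m).sum()
    sx=np.vstack([p0]+[np.array(p0)+np.eye(3)[i]*step[i] for i in range(3)]);r=minimize(cost,p0,method='Nelder-Mead',options=dict(initial_simplex=sx,xatol=1e-4,fatol=1e-5));return r.x,r.fun
for dz in(.0105,.0125,.0145):
    mod=[[(x,y,z+dz) for x,y,z in P] for P in STAND]
    print(dz,go(mod,m,[.413,.082,.555],win,True,(.006,.006,.05)))
win2=np.zeros((384,512));win2[:222,344:]=1
im=w['image'].astype(int);wh=((im.min(2)>150)*win2);
print(wh.sum());print(go(PL,wh,[.591,.1265,-.195],win2,False,(.005,.005,.03)))
```

```text
Traceback (most recent call last):
ValueError: max() iterable argument is empty
```

Run:
```python
from fit import *
np.set_printoptions(precision=4,suppress=True)
w=get_image('wrist');ob=observe();im=w['image'].astype(int)
win=np.zeros((384,512));win[130:188,200:322]=1
n,l=cv2.connectedComponents(((im[:,:,0]-im[:,:,2]<22)*win).astype(np.uint8));m=(l==l[165,260])*1.
print(ob['position'],m.sum(),np.argwhere(m).min(0),np.argwhere(m).max(0))
def go(model,m,p0,win,hull,step):
    def cost(p):
        a=draw(w,[T(p,P) for P in model],hull)*win;return 1-np.minimum(a,m).sum()/np.maximum(a,m).sum()
    sx=np.vstack([p0]+[np.array(p0)+np.eye(3)[i]*step[i] for i in range(3)]);r=minimize(cost,p0,method='Nelder-Mead',options=dict(initial_simplex=sx,xatol=1e-4,fatol=1e-5));return r.x,r.fun
for dz in(.0105,.0125,.0145):
    mod=[[(x,y,z+dz) for x,y,z in P] for P in STAND[1:]]
    print(dz,go(mod,m,[.413,.082,.555],win,True,(.006,.006,.05)))
win2=np.zeros((384,512));win2[:222,344:]=1
wh=((im.min(2)>150)*win2);print(wh.sum(),go(PL,wh,[.591,.1265,-.195],win2,False,(.005,.005,.03)))
```

```text
[0.4142 0.0802 0.1077] 2685.0 [148 217] [187 304]
0.0105 (array([0.413 , 0.0789, 0.6102]), np.float64(0.015563520255900576))
0.0125 (array([0.413 , 0.0792, 0.5715]), np.float64(0.01724858965632592))
0.0145 (array([0.4129, 0.0792, 0.6076]), np.float64(0.018952850663161658))
11679.0 (array([ 0.5901,  0.132 , -0.2184]), np.float64(0.03150359647026835))
```

Run:
```python
from fit import *
w=cv2.imread('pics/w2.png');w=w[:,:,::-1].copy();i=get_image('wrist')
v=cv2.resize(w[60:250,320:512],None,fx=3.1,fy=3.1,interpolation=cv2.INTER_CUBIC)
for p,c in(([.591,.1265,-.195],(255,0,0)),([.5901,.132,-.2184],(0,160,0))):
    q=np.array([(proj(i,x)-[320,60]+.5)*3.1 for x in T(p,PL[0])]);cv2.polylines(v,[np.round(q).astype(np.int32)],True,c,1)
cv2.imwrite('pics/w2c.png',v[:,:,::-1])
```

```text
(no output)
```

View pics/w2c.png

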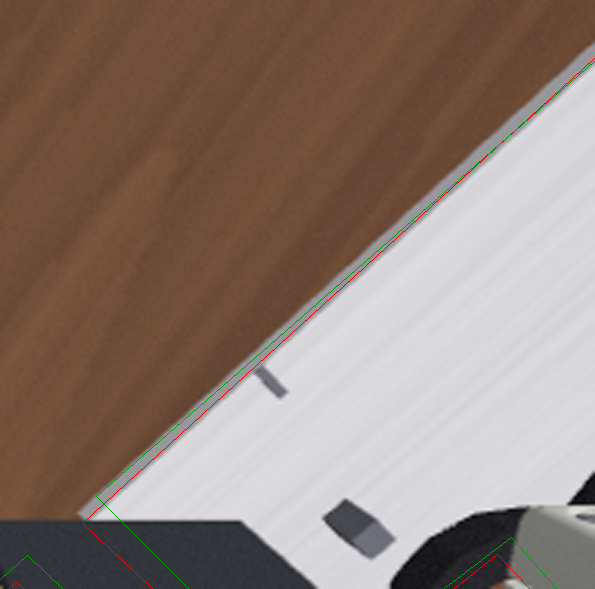

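Run:
```python
from fit import *
np.set_printoptions(precision=4,suppress=True)
i=get_image('wrist')
for p in([258,369],[271,382],[285,395],[369,548]): print(onz(i,np.array(p)/3.1+[320,60]-.5,.05))
print(T([.591,.1265,-.195],[(-.1,.01,.05),(-.052,.01,.05),(0,.01,.05),(0,-.06,.05),(-.1,-.06,.05)]))
```

```text
[0.4961 0.156  0.05  ]
[0.5011 0.1552 0.05  ]
[0.5063 0.1544 0.05  ]
[0.5531 0.1335 0.05  ]
[[0.4948 0.1557 0.05  ]
 [0.5419 0.1464 0.05  ]
 [0.5929 0.1363 0.05  ]
 [0.5794 0.0676 0.05  ]
 [0.4813 0.087  0.05  ]]
```

```bash
python3 -m handwheel '[[0.46,0.28,0,0,0,0],[0.46,0.29,0,0,0,0],[0,0,0,0,0,0]]'
python3 -m handwheel '[[-0.364,0.388,0,0,0,0],[-0.364,0.388,0,0,0,0],[-0.364,0.388,0,0,0,0],[-0.364,0.388,0,0,0,0],[-0.364,0.388,0,0,0,0],[-0.364,0.388,0,0,0,0],[-0.364,0.388,0,0,0,0],[-0.364,0.388,0,0,0,0]]'
python3 -m handwheel '[[0,0,0,0,0,0],[0,0,0,0,0,0]]'
python3 - <<'E'
from fit import *
np.set_printoptions(precision=4,suppress=True)
ob=observe();t,s=get_image('top'),get_image('side')
a=cv2.resize(t['image'][110:230,130:270],(490,420),interpolation=cv2.INTER_CUBIC);b=cv2.resize(s['image'][120:240,180:280],(310,372),interpolation=cv2.INTER_CUBIC)
o=np.zeros((420,800,3),np.uint8);o[:,:490]=a;o[:372,490:]=b;cv2.imwrite('pics/in1.png',o[:,:,::-1])
E
```

```text
clock: 11.85
position: [0.4143, 0.1047, 0.1077]
ee_rot: [-1.52, -2.749, -0.001]
force: [-0.9, 1.3, -4.7]
width: 0.321
gripper_force: 39.9
clock: 12.52
position: [0.4988, 0.0848, 0.1076]
ee_rot: [-1.524, -2.747, 0.0]
force: [-0.5, 0.3, -5.3]
width: 0.324
gripper_force: 39.9
clock: 12.68
position: [0.498, 0.0849, 0.1076]
ee_rot: [1.525, 2.747, -0.001]
force: [-0.1, -0.6, -3.7]
width: 0.323
gripper_force: 39.9
```

View pics/in1.png

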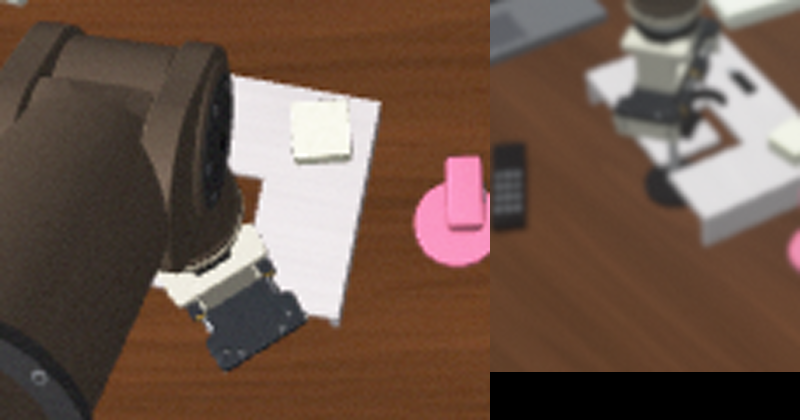

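The side crop shows the mast inside the slot mouth at about (675,155), with the foot under the shelf. The forces show no contact, so I continue to the corner.

```bash
python3 -m handwheel '[[-0.364,0.388,0,0,0,0],[-0.364,0.388,0,0,0,0],[-0.364,0.388,0,0,0,0],[-0.364,0.388,0,0,0,0],[-0.364,0.388,0,0,0,0],[-0.364,0.388,0,0,0,0],[-0.364,0.388,0,0,0,0],[-0.364,0.388,0,0,0,0]]'
python3 -m handwheel '[[0,0,0,0,0,0],[0,0,0,0,0,0]]'
python3 - <<'E'
from fit import *
np.set_printoptions(precision=4,suppress=True)
w,s=get_image('wrist'),get_image('side')
a=cv2.resize(w['image'],(490,368));b=cv2.resize(s['image'][120:240,180:280],(310,372),interpolation=cv2.INTER_CUBIC)
o=np.zeros((372,800,3),np.uint8);o[:368,:490]=a;o[:372,490:]=b;cv2.imwrite('pics/in2.png',o[:,:,::-1])
E
```

```text
clock: 13.45
position: [0.5823, 0.0684, 0.1076]
ee_rot: [-1.524, -2.747, 0.0]
force: [-0.5, -0.6, -4.7]
width: 0.325
gripper_force: 39.9
clock: 13.62
position: [0.5817, 0.0683, 0.1075]
ee_rot: [1.525, 2.747, -0.001]
force: [-0.6, -0.4, -4.6]
width: 0.324
gripper_force: 39.9
```

View pics/in2.png

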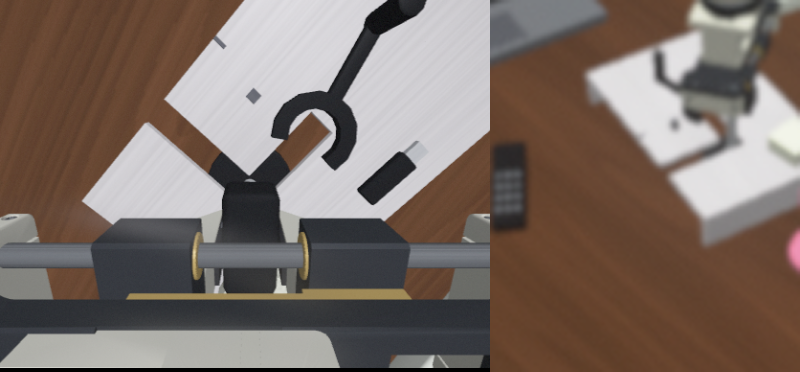

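Run:
```python
from fit import *
np.set_printoptions(precision=4,suppress=True)
w=get_image('wrist');im=w['image'].astype(int);ob=observe();print(ob['position'])
sat=im.max(2)-im.min(2);dark=cv2.dilate(((sat<22)&(im.max(2)<140)).astype(np.uint8),np.ones((3,3)))
win=np.zeros((384,512));win[:212]=1;win[dark>0]=0;win[195:,:110]=0
m=(im.min(2)>150)*win
def cost(p):
    a=draw(w,[T(p,P) for P in PL],False)*win;return 1-np.minimum(a,m).sum()/np.maximum(a,m).sum()
for p0 in([.591,.1265,-.195],[.587,.13,-.21]):
    sx=np.vstack([p0]+[np.array(p0)+np.eye(3)[i]*[.005,.005,.03][i] for i in range(3)]);r=minimize(cost,p0,method='Nelder-Mead',options=dict(initial_simplex=sx,xatol=1e-4,fatol=1e-5));print(r.x,r.fun,cost(np.array([.591,.1265,-.195])))
p=r.x
print(T(p,[(0,-.06,.05),(0,.01,.05)]))
for l,z in(('slot_corner',.05),('ring_axis',.05),('lever_knob',.085),('stand',.012),('usb_stick',.05)):
    for r in place_of(l,'wrist')[:1]:print(l,round(r['score'],2),px(r['point']),onz(w,px(r['point']),z))
```

```text
[0.5805 0.0688 0.1075]
[ 0.592   0.1274 -0.194 ] 0.0049821371917704305 0.012552355683329575
[ 0.592   0.1274 -0.1942] 0.004988265757640553 0.012552355683329575
[[0.5804 0.0685 0.05  ]
 [0.5939 0.1372 0.05  ]]
ring_axis 0.7 [325.7856 139.5072] [0.5937 0.1373 0.05  ]
lever_knob 0.97 [417.0752   7.7184] [0.5859 0.2227 0.085 ]
stand 0.61 [261.3248 186.5856] [0.5776 0.0717 0.012 ]
usb_stick 0.68 [401.1008 183.5904] [0.6637 0.1406 0.05  ]
```

```bash
python3 -m handwheel '[[0.323,0.301,0,0,0,0],[0.323,0.301,0,0,0,0],[0.323,0.301,0,0,0,0],[0.323,0.301,0,0,0,0],[0.323,0.301,0,0,0,0],[0.323,0.301,0,0,0,0],[0.323,0.301,0,0,0,0],[0.323,0.301,0,0,0,0]]'
python3 -m handwheel '[[0,0,0,0,0,0],[0,0,0,0,0,0]]'
python3 -m handwheel '[[0,0,0.2,0,0,0],[0,0,0.2,0,0,0],[0,0,0.1,0,0,0],[0,0,0,0,0,0]]'
```

```text
clock: 14.68
position: [0.5948, 0.1392, 0.1077]
ee_rot: [-1.523, -2.747, 0.0]
force: [0.3, -0.2, -4.4]
width: 0.323
gripper_force: 39.9
clock: 14.85
position: [0.5946, 0.1387, 0.1076]
ee_rot: [-1.522, -2.748, 0.0]
force: [-0.5, -0.1, -4.0]
width: 0.326
gripper_force: 39.9
clock: 15.18
position: [0.5941, 0.1375, 0.097]
ee_rot: [-1.525, -2.746, 0.002]
force: [0.3, 0.5, -4.3]
width: 0.326
gripper_force: 39.9
```

```bash
python3 -m handwheel '[[0,0,0.05,0,0,0],[0,0,0,0,0,0]]'
python3 -m handwheel '[[0,0,0.05,0,0,0],[0,0,0,0,0,0]]'
```

```text
clock: 15.35
position: [0.5946, 0.1379, 0.0966]
ee_rot: [-1.524, -2.747, 0.0]
force: [0.4, 1.4, -4.9]
width: 0.324
gripper_force: 39.9
clock: 15.52
position: [0.5948, 0.1381, 0.0958]
ee_rot: [1.524, 2.747, 0.0]
force: [-0.0, -0.1, -4.7]
width: 0.326
gripper_force: 39.9
```

```bash
python3 -m handwheel '[[0,0,0.05,0,0,0],[0,0,0,0,0,0]]'
python3 -m handwheel '[[0,0,0.05,0,0,0],[0,0,0,0,0,0]]'
```

```text
clock: 15.68
position: [0.5948, 0.1379, 0.0956]
ee_rot: [1.524, 2.747, 0.001]
force: [-3.7, -1.5, 4.7]
width: 0.327
gripper_force: 39.9
clock: 15.85
position: [0.5949, 0.1379, 0.0956]
ee_rot: [-1.524, -2.747, -0.002]
force: [-6.9, -0.6, 14.8]
width: 0.324
gripper_force: 39.9
```

```bash
python3 -m handwheel '[[0,0,-0.06,0,0,0],[0,0,0,0,0,0]]'
python3 -m handwheel '[[0,0,0,0,0,0],[0,0,0,0,0,0],[0,0,0,0,0,0],[0,0,0,0,0,0],[0,0,0,0,0,0]]' 0.6
python3 -m handwheel '[[0,0,-0.4,0,0,0],[0,0,-0.8,0,0,0],[0,0,-1,0,0,0],[0,0,-1,0,0,0],[0,0,0,0,0,0]]'
python3 - <<'E'
from fit import *
np.set_printoptions(precision=4,suppress=True)
w,s=get_image('wrist'),get_image('side')
a=cv2.resize(w['image'],(490,368));b=cv2.resize(s['image'][90:210,190:290],(310,372),interpolation=cv2.INTER_CUBIC)
o=np.zeros((372,800,3),np.uint8);o[:368,:490]=a;o[:372,490:]=b;cv2.imwrite('pics/pl.png',o[:,:,::-1])
for r in place_of('lever_knob','wrist')[:1]:print(round(r['score'],2),px(r['point']),onz(w,px(r['point']),.085))
for r in place_of('stand','wrist')[:2]:print('stand',round(r['score'],2),px(r['point']),onz(w,px(r['point']),0))
for r in place_of('head','wrist')[:2]:print('head',round(r['score'],2),px(r['point']),onz(w,px(r['point']),.112))
E
```

```text
clock: 16.02
position: [0.595, 0.1381, 0.0956]
ee_rot: [1.524, 2.747, 0.001]
force: [-1.9, -2.0, 5.5]
width: 0.329
gripper_force: 39.9
clock: 16.43
position: [0.5948, 0.1382, 0.0949]
ee_rot: [1.524, 2.747, 0.0]
force: [-0.6, -0.5, -0.7]
width: 0.59
gripper_force: 0.0
clock: 16.85
position: [0.597, 0.138, 0.1632]
ee_rot: [1.522, 2.743, 0.006]
force: [0.2, -0.4, 0.8]
width: 0.602
gripper_force: 0.0
0.76 [305.8176 103.9872] [0.5859 0.2217 0.085 ]
stand 0.72 [258.304  169.3056] [0.591 0.141 0.   ]
head 0.58 [255.3856 203.4048] [0.5911 0.1374 0.112 ]
```

View pics/pl.png

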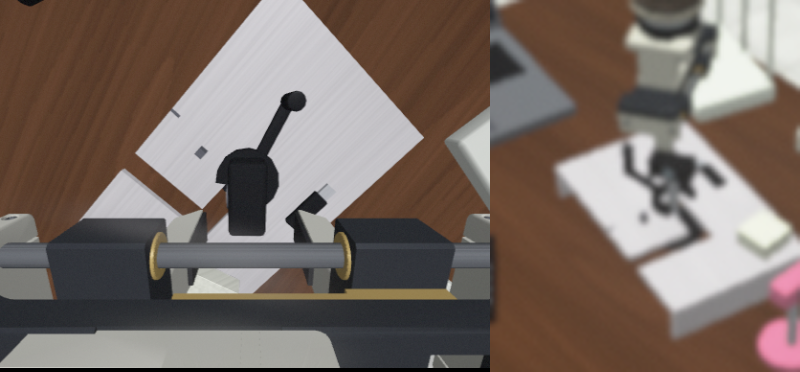

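The combined picture shows the stand upright with the mast inside the ring, the black head at (248,195) over the ring, and the usb stick untouched. The knob is at (294,101), 85 mm from the ring axis as it must be, and the lever is at about 0.29 rad. Next I turn and go over the knob.

```bash
python3 -m handwheel '[[0,0,0,0,0,0.95],[0,0,0,0,0,0.95],[0,0,0,0,0,0.95],[0,0,0,0,0,0.95],[0,0,0,0,0,0.95],[0,0,0,0,0,0.95],[0,0,0,0,0,0.95],[0,0,0,0,0,0]]' 0.5
python3 -m handwheel '[[0.85,-0.02,0,0,0,0],[0.85,-0.02,0,0,0,0],[0.85,-0.02,0,0,0,0],[0.85,-0.02,0,0,0,0],[0.84,-0.02,0,0,0,0],[0,0,0,0,0,0],[0,0,0,0,0,0]]'
python3 - <<'E'
from h import *
np.set_printoptions(precision=4,suppress=True)
ob=observe();print(ob['joints'])
for c in('wrist','top','side'):
    w=get_image(c)
    for r in place_of('lever_knob',c)[:2]:print(c,round(r['score'],2),px(r['point']),onz(w,px(r['point']),.085))
E
```

```text
clock: 17.77
position: [0.5941, 0.1382, 0.158]
ee_rot: [-2.118, -2.319, 0.003]
force: [0.5, -0.5, 1.1]
width: 0.501
gripper_force: 0.0
clock: 18.35
position: [0.5842, 0.2232, 0.1582]
ee_rot: [-2.11, -2.327, 0.002]
force: [0.0, -0.9, -1.1]
width: 0.497
gripper_force: 0.0
[-0.9796  0.6069  0.8301  1.7    -0.5023  1.0626  0.1116]
wrist 0.84 [263.68 201.6 ] [0.5858 0.2197 0.085 ]
top 0.48 [148.3776 157.7088] [0.5895 0.2192 0.085 ]
side 0.58 [231.9872 139.6992] [0.5797 0.226  0.085 ]
side 0.23 [362.7008 238.8096] [ 0.5689 -0.4473  0.085 ]
```

```bash
python3 -m handwheel '[[-0.08,0.05,0.8,0,0,0],[0,0,1,0,0,0],[0,0,1,0,0,0],[0,0,0.7,0,0,0],[0,0,0.4,0,0,0],[0,0,0,0,0,0]]'
python3 -m handwheel '[[0,0,0,0,0,0],[0,0,0,0,0,0],[0,0,0,0,0,0],[0,0,0,0,0,0],[0,0,0,0,0,0],[0,0,0,0,0,0]]' 0.05 12
```

```text
clock: 19.15
position: [0.585, 0.2204, 0.0794]
ee_rot: [-2.115, -2.322, 0.004]
force: [0.2, -0.2, -0.1]
width: 0.497
gripper_force: 0.0
clock: 19.65
position: [0.5863, 0.2211, 0.0815]
ee_rot: [2.115, 2.323, 0.002]
force: [-0.6, 0.9, 2.8]
width: 0.171
gripper_force: 12.0
```

```bash
python3 -m handwheel '[[-0.008,-0.26,0,0,0,-0.875],[-0.008,-0.26,0,0,0,-0.875],[-0.008,-0.26,0,0,0,-0.875],[-0.008,-0.26,0,0,0,-0.875]]'
python3 -m handwheel '[[-0.008,-0.26,0,0,0,-0.875],[-0.008,-0.26,0,0,0,-0.875],[-0.008,-0.26,0,0,0,-0.875],[-0.008,-0.26,0,0,0,-0.875]]'
python3 - <<'E'
from h import *
o=observe();d=np.array(o['position'])[:2]-[.5939,.1372];print(o['joints'].round(2),np.hypot(*d),np.degrees(np.arctan2(d[1],d[0]))-78.9,o['force'])
E
```

```text
clock: 19.98
position: [0.5661, 0.2166, 0.0815]
ee_rot: [1.811, 2.566, 0.002]
force: [1.1, -0.0, 1.8]
width: 0.17
gripper_force: 12.0
clock: 20.32
position: [0.5476, 0.2072, 0.0815]
ee_rot: [1.485, 2.767, 0.002]
force: [1.7, -0.4, 1.8]
width: 0.166
gripper_force: 12.0
[-0.89  0.59  0.64  1.87 -0.47  0.83  0.58] 0.08393102286194784 44.61200578338439 [ 1.66289002 -0.36494959  1.80005347]
```

```bash
python3 -m handwheel '[[-0.008,-0.26,0,0,0,-0.875],[-0.008,-0.26,0,0,0,-0.875],[-0.008,-0.26,0,0,0,-0.875],[-0.008,-0.26,0,0,0,-0.875],[-0.008,-0.26,0,0,0,-0.875],[-0.008,-0.26,0,0,0,-0.875]]'
python3 -m handwheel '[[-0.008,-0.26,0,0,0,-0.875],[-0.008,-0.26,0,0,0,-0.875],[-0.008,-0.26,0,0,0,-0.875],[-0.008,-0.26,0,0,0,-0.875],[-0.008,-0.26,0,0,0,-0.875],[0,0,0,0,0,0]]'
python3 - <<'E'
from h import *
o=observe();d=np.array(o['position'])[:2]-[.5939,.1372];print(o['joints'].round(2),np.hypot(*d),np.degrees(np.arctan2(d[1],d[0]))-78.9,o['force'])
E
```

```text
clock: 20.82
position: [0.5255, 0.1855, 0.0815]
ee_rot: [0.956, 2.991, 0.002]
force: [2.2, -0.1, 0.3]
width: 0.174
gripper_force: 12.0
clock: 21.32
position: [0.5138, 0.1615, 0.0815]
ee_rot: [0.492, 3.101, 0.001]
force: [3.7, -0.3, -1.1]
width: 0.169
gripper_force: 12.0
[-0.73  0.49  0.45  1.97 -0.31  0.74  1.16] 0.08368108905012887 84.23006325298385 [ 3.66648847 -0.27286806 -1.06953744]
```

```bash
python3 -m handwheel '[[-0.005,-0.15,0,0,0,-0.5],[-0.005,-0.15,0,0,0,-0.5],[-0.005,-0.1,0,0,0,-0.33],[0,0,0,0,0,0]]'
python3 -m handwheel '[[0,-0.07,0,0,0,0],[0,0,0,0,0,0]]'
python3 -m handwheel '[[0,-0.07,0,0,0,0],[0,0,0,0,0,0]]'
python3 - <<'E'
from h import *
o=observe();d=np.array(o['position'])[:2]-[.5939,.1372];print(np.hypot(*d),np.degrees(np.arctan2(d[1],d[0]))-78.9,o['force'])
E
```

```text
clock: 21.65
position: [0.5121, 0.1546, 0.0814]
ee_rot: [0.352, 3.12, 0.001]
force: [4.2, -0.9, 1.6]
width: 0.167
gripper_force: 12.0
clock: 21.82
position: [0.5118, 0.1537, 0.0814]
ee_rot: [0.353, 3.12, 0.001]
force: [4.8, 0.7, 1.2]
width: 0.168
gripper_force: 12.0
clock: 21.98
position: [0.5117, 0.1535, 0.0814]
ee_rot: [0.352, 3.119, 0.003]
force: [6.0, 3.3, 1.1]
width: 0.175
gripper_force: 12.0
0.08384228949848943 89.89135638848109 [6.04964102 3.34408964 1.10713829]
```

```bash
python3 -m handwheel '[[-0.05,-0.1,0,0,0,0],[0,0,0,0,0,0]]'
python3 -m handwheel '[[0,-0.1,0,0,0,0],[0,0,0,0,0,0],[0,0,0,0,0,0]]'
python3 - <<'E'
from fit import *
o=observe();d=np.array(o['position'])[:2]-[.5939,.1372];print(np.hypot(*d),np.degrees(np.arctan2(d[1],d[0]))-78.9,o['force'])
E
```

```text
clock: 22.15
position: [0.5117, 0.1533, 0.0815]
ee_rot: [0.349, 3.121, 0.006]
force: [3.3, 9.1, 1.3]
width: 0.17
gripper_force: 12.0
clock: 22.4
position: [0.5116, 0.1531, 0.0815]
ee_rot: [0.347, 3.12, 0.009]
force: [4.7, 14.6, -2.2]
width: 0.165
gripper_force: 12.0
0.08380784829675554 90.15223832333527 [ 4.73714057 14.61533403 -2.20407062]
```

```bash
python3 -m handwheel '[[0,0.12,0,0,0,0],[0,0,0,0,0,0]]'
python3 -m handwheel '[[0,0,0,0,0,0],[0,0,0,0,0,0],[0,0,0,0,0,0],[0,0,0,0,0,0],[0,0,0,0,0,0]]' 0.5
python3 -m handwheel '[[0,0,-0.5,0,0,0],[0,0,-1,0,0,0],[0,0,-1,0,0,0],[0,0,-1,0,0,0],[0,0,-1,0,0,0],[0,0,-1,0,0,0],[0,0,-1,0,0,0],[0,0,0,0,0,0]]'
python3 - <<'E'
from fit import *
np.set_printoptions(precision=4,suppress=True)
w,s=get_image('wrist'),get_image('side')
for c,i in(('wrist',w),('side',s)):
    for r in place_of('lever_knob',c)[:1]:
        k=onz(i,px(r['point']),.085);d=k[:2]-[.5939,.1372];print(c,r['score'],k,np.hypot(*d),np.degrees(np.arctan2(d[1],d[0]))%360-78.9)
    for l,z in(('head',.112),('usb_stick',.05),('note_block',.05)):
        for r in place_of(l,c)[:1]:print(l,c,r['score'],onz(i,px(r['point']),z))
a=cv2.resize(w['image'],(490,368));b=cv2.resize(s['image'][90:210,190:290],(310,372),interpolation=cv2.INTER_CUBIC)
o=np.zeros((372,800,3),np.uint8);o[:368,:490]=a;o[:372,490:]=b;cv2.imwrite('pics/end.png',o[:,:,::-1])
E
```

```text
clock: 22.57
position: [0.5116, 0.1533, 0.0814]
ee_rot: [0.349, 3.121, 0.005]
force: [4.2, 7.6, 3.6]
width: 0.173
gripper_force: 12.0
clock: 22.98
position: [0.5104, 0.1499, 0.0807]
ee_rot: [-0.351, -3.121, 0.001]
force: [0.3, -0.0, -0.3]
width: 0.469
gripper_force: 0.0
clock: 23.65
position: [0.5128, 0.1503, 0.2152]
ee_rot: [0.351, 3.117, 0.005]
force: [1.0, -0.1, 0.4]
width: 0.504
gripper_force: 0.0
wrist 0.67 [0.5084 0.1523 0.085 ] 0.08681227605640071 91.0592647703827
head wrist 0.7 [0.5945 0.1383 0.112 ]
usb_stick wrist 0.79 [0.6621 0.1406 0.05  ]
head side 0.83 [ 0.5558 -0.1246  0.112 ]
usb_stick side 0.5 [0.6586 0.1444 0.05  ]
note_block side 0.59 [ 0.637  -0.0056  0.05  ]
```

View pics/end.png

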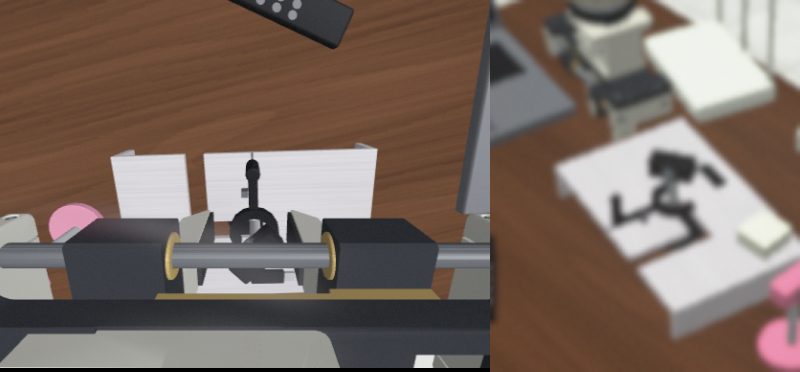

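The picture shows the lever at (252,190) lying against the stop block and pointing at the front mark (252,155). The stand is upright inside the closed ring, the bystanders are where they were, and the gripper is clear. I hand in.

```bash
python3 -c "
from cell import sign_off;print(sign_off())"
```

```text
the job is handed in; nothing more can be done
None
```

The webcam stand is upright on the desk at the slot's end, the lock ring's lever is at its locked mark against the stop, nothing else was seen to have moved, and the job was handed in at about 24 s; the verdict was not shown.

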